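Lay the tall carton down in its lane

TASK

Two cartons stand on the white layout board of the health-check table. With the fingers, push the taller one over near its top, away from its end of the board, so that it falls flat between the two side lines of the lane ahead of it; then push it along by its foot end until its top end rests against the metal bar at the end of that lane, still lying between the side lines. Do not pick it up or carry it, and leave the shorter carton standing and everything else where it is.

Things in the scene. Friction and masses are not known exactly. Their poses are not given: they have to be found in the camera images.
- carton: Taller carton: rigid white paper box with a grey band, 45 (x) x 60 (y) x 150 (z) mm, 0.13-0.25 kg, loose, standing at the open end of either lane, within 5 mm and 0.06 rad of its line. Origin: centre of its underside (foot); z to its top, x along the lane to the stop bar. Pushed near its top along +x it tips over past about 17 degrees and lies 45 mm high, 20-70 mm short of the bar.
- carton_top (a point): Centre of the top face of the taller carton, 150 mm from its origin along its z.
- short_carton: The shorter carton, same look, 45 x 60 x 100 mm, loose, standing in the same way at the open end of the other lane. It must stay standing there. Origin: centre of its underside, z up.
- board: Fixed white board, 330 (x) x 290 (y) x 6 mm, on the table. Origin: centre of its underside; x along the two lanes, from their open ends near the robot to the stop bars; z up. Lane middles at y = +70 and -70 mm. Thin flat black lines mark each: two side lines 100 mm apart, from the bar back 165 mm, and a cross line there; the cartons stand just before or over it.
- stop_left (a point): Middle of the foot of the face of the stop bar of the lane at y = +70 mm, on the board's top surface (6 mm above the table), at board x = 110 mm; axes as the board's. The fixed metal bar stands across the lane: 100 mm wide, 14 mm high, 12 mm thick beyond this face.
- stop_right (a point): The same for the lane at y = -70 mm.
- strip_vial: Bystander: small round test-strip vial, 28 mm across, 52 mm high, loose, standing on the board between the two lanes. Origin: centre of its underside.
- meter: Bystander: glucose meter, 100 x 56 x 18 mm, loose, lying on the table beside the board at its -y side. Origin: centre of its underside.
- lancing_pen: Bystander: black lancing pen, 122 x 16 x 16 mm, loose, lying on the table beside the board at its +y side. Origin: underside, 50 mm from its blunt end.
- phone: Bystander: phone, 155 x 74 x 9 mm, loose, lying on the table beyond the lancing pen. Origin: centre of its underside.
- pressure_gauge: Bystander: round dial pressure gauge, 60 mm across, 28 mm high, loose, lying on the table beyond the meter. Origin: centre of its underside.
Not all that is in view belongs to the job. What is shaped like the carton but pink or turquoise is not meant.

How it is judged:
By the outcome, as a careful person would: the job done as asked, in the order asked, and still so for the second after the job is handed in, with the robot touching nothing.
It also fails if it takes over 45 s, if anything falls off the work surface, if the arm or the gripper's body presses on something with over 40 N, if the wrist force passes 120 N, or if a joint passes its speed limit or range.

ROBOT

A 6-joint arm with a two-finger parallel gripper is mounted at the origin on the work surface. World frame = base frame: x ahead of the robot, y to its left, z up, the work surface at z = 0. Lengths are in m, angles in rad, forces in N, time in s.
With the tool pointing down it reaches from about 0.325 to 1 m from the base axis. Payload 5.1 kg.
Tool frame: the origin (TCP) lies on the centre line of the jaws, within the pads' length; the fingertips stand ahead of it and the grasp point (between the pads) lies 3 mm ahead of it (r.finger_overhang is the z of the fingertips in the tool frame, in m); z points along the fingers, y is the line along which they close (so a half turn about z gives the same grasp; the last joint's range is limited). The gripper opens to 85 mm and grips with 20 to 120 N. Pads are 22 mm wide; open, the fingers measure 114 mm over their backs; the gripper's body (76 mm by 85 mm) begins 54 mm behind the grasp point. The pads swing forward as they close: fully open they stand 13 mm farther back than shut.
Start: joints at [-1.302, 0.124, 1.65, -0, 1.367, -0.083], TCP at [0.224, -0.61, 0.22] pointing down, gripper open.
Joint ranges: [-2.61, 2.61], [-1.02, 2.33], [0.03, 2.71], [-1.35, 4.49], [0.32, 2.68], [-2.91, 2.91]. Speed limits (rad/s): [2.57, 2.57, 3.14, 3.14, 3.14, 3.14].

INTERFACE

Orientations are given as [roll, pitch, yaw] about the fixed x, y, z axes, in that order (R = Rz(yaw) Ry(pitch) Rx(roll)).
In Python, from cell import r, eyes, ticket gives the robot as it stands. The module is installed in compiled form; this text tells all that it offers.
- The arm moves only by the tool jog_arm, never from a script. Its argument "motion" is a list of rows, each an object with "xyz": the shift along the tool's x, y, z in cm, a list of three; "twist": the turn about the tool's z in degrees. A call has 1 to 8 rows; each row is the pose to reach, as a shift and turn from the pose commanded when the call began, along the tool's axes at that moment; what a row does not reach only later rows make up. A row lasts 1/12 s, in which the tool goes at most 41.7 mm and 7.16 degrees, less where a joint would pass 70% of its speed; a pose out of reach is approached as far as the arm can. A call with a gripper value outside its range is refused whole. "jaw" is the closure, from 0 (fully open) to 1 (shut), set as the call begins (left out, the last holds). The fingers move at their own pace and stop on an object; "newtons" is the grip in N (left out, the last holds). Time passes only in rows, so rows that repeat a pose let the fingers close. It gives the time, the measured TCP pose, the force, the opening and the grip force at its end, in the units of the state.
- r.state(): the state, without advancing time (a new reading comes with each control period).
- eyes.snapshot(name): name is "scene" or "top"; returns (picture, depth): 420x560x3 uint8, red, green, blue; 420x560 float32, m along the optical axis (not along the pixel's ray), 0 where there is no reading.
- eyes.calibration(name): a dict with "camera_matrix" (3x3 intrinsics, pixels), "rvec" (rotation vector, rad) and "tvec" (3), from world to camera coordinates, as OpenCV has them. Camera axes: x right, y down, z forward; pixel columns grow to the right and rows downward; lengths in m; the calibration is good to about 2 mm. A picture is of the moment at which its call begins. calibration takes no time and is no camera call.
- ticket.finish_job(): hands the job in; it is judged then, once.
The state is a dict: "clock": time; "joint_pos": joint angles; "qvel": joint speeds; "joint_efforts": joint torques, N m; "tcp_pos": TCP position; "orientation": TCP orientation; "ft_force": force on the tool from outside, world axes, zero at the start; "wrist_torque": the same for the moment, N m; "opening": finger opening in m; "grasp_force": force on a finger pad.
Only numpy, scipy, OpenCV 4.12 (cv2) and the standard library are available. Lean on these libraries where they do the work, as an engineer would, in place of code of your own. Each camera call takes 0.05 s, during which the arm holds its last target. There are 200 camera calls.

## Working session

There is one attempt and no reset: what is moved stays moved. The work goes in short steps, Python scripts to look and compute and a tool call to move; the robot and the scene stay as the last step left them, time stands still between calls to the robot, and variables do not carry over. Pictures are saved under pics/ and viewed, at most 10 in all, crops included, and the job is handed in when it is done.

Besides the shell and the picture viewer there is one more tool, called after ">>>" as a command line: name --argument value ..., lists and objects as JSON in quotes. jog_arm: Moves the arm, as the interface text tells. Its arguments: {"type":"object","properties":{"motion":{"type":"array","items":{"type":"object","properties":{"xyz":{"type":"array","items":{"type":"number"}},"twist":{"type":"number"}}}},"jaw":{"type":"number"},"newtons":{"type":"number"}},"required":["motion"]}

```bash
mkdir -p pics; cat > h.py <<'E'
import numpy as np, cv2
from cell import r, eyes, ticket
def cal(n):
    c=eyes.calibration(n); R=cv2.Rodrigues(np.array(c["rvec"],float))[0]
    return np.array(c["camera_matrix"]),R,np.array(c["tvec"],float).reshape(3)
def unproj(n,u,v,d):
    K,R,t=cal(n); p=np.linalg.inv(K)@np.array([u,v,1.])*d
    return R.T@(p-t)
def onplane(n,u,v,z):
    K,R,t=cal(n); c=-R.T@t; d=R.T@np.linalg.inv(K)@np.array([u,v,1.])
    return c+d*(z-c[2])/d[2]
def proj(n,p):
    K,R,t=cal(n); q=K@(R@np.array(p)+t); return q[:2]/q[2]
E
python3 - <<'E'
from h import *
for n in("scene","top"):
    p,d=eyes.snapshot(n); cv2.imwrite(f"pics/{n}0.png",p[:,:,::-1]); np.save(f"{n}0.npy",d)
    K,R,t=cal(n);print(n,-R.T@t,R.T[:,2])
s=r.state();print(s["clock"],s["tcp_pos"],s["orientation"],s["opening"],r.finger_overhang)
E
```

```text
scene [ 1.18390647 -0.17999781  0.7594238 ] [-0.66312186  0.22197591 -0.71483991]
top [0.37836747 0.02462473 1.17852258] [ 0.15290674  0.02155953 -0.98800542]
0.1 [ 0.22378816 -0.60964007  0.21896461] [-3.13969274e+00 -1.76902041e-04  3.51779163e-01] 0.08543674815961798 0.022
```

View pics/scene0.png

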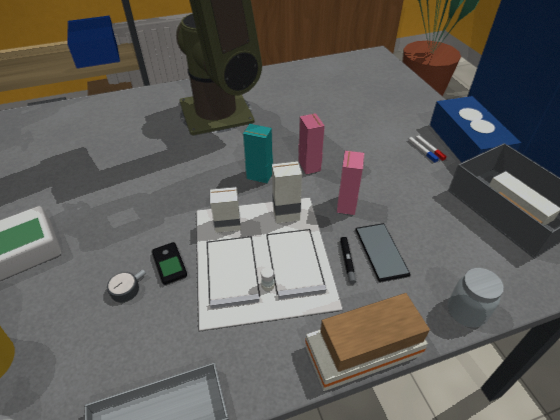

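View pics/top0.png

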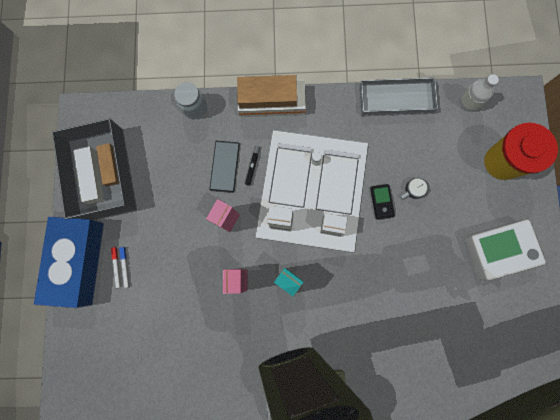

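Candidates for the taller carton: scene (287,190) and (225,207) are white with a grey band, the other upright boxes are turquoise (258,153) and pink (311,145), (350,185). The one at (287,190), in the left (+y) lane, looks taller. I'll confirm that in a crop.

```bash
python3 - <<'E'
from h import *
a=cv2.imread("pics/top0.png")[120:300,190:390]; b=cv2.imread("pics/scene0.png")[110:330,180:380]
a=cv2.resize(a,None,fx=4,fy=4,interpolation=cv2.INTER_CUBIC)[:600]
cv2.imwrite("pics/topc.png",a)
b=cv2.resize(b,None,fx=2.7,fy=2.7,interpolation=cv2.INTER_CUBIC);cv2.imwrite("pics/scenec.png",b)
for u,v in [(273,131),(368,143),(355,251),(257,238)]: print(onplane("top",u,v,.006).round(3))
d=np.load("top0.npy")
# tall tops: points with height
K,R,t=cal("top")
v,u=np.mgrid[:420,:560]; P=np.stack([u,v,np.ones_like(u)],-1)@np.linalg.inv(K).T*d[...,None]; W=(P-t)@R
m=(W[...,2]>.08)&(W[...,2]<.2)&(W[...,0]>.25)&(d>0)&(u>190)&(u<390)
n,l,s,c=cv2.connectedComponentsWithStats(m.astype(np.uint8))
for i in range(1,n):
    if s[i,4]>40:
        q=W[l==i]; z=np.percentile(q[:,2],90); top=q[abs(q[:,2]-z)<.008].astype(np.float32)
        print(s[i],'z',z.round(3),top.mean(0).round(3),cv2.minAreaRect(top[:,:2].copy()))
E
```

```text
[0.798 0.078 0.006]
[ 0.75  -0.206  0.006]
[ 0.429 -0.15   0.006]
[0.475 0.132 0.006]
[ 237   75   60   31 1689] z 0.098 [0.891 0.09  0.096] ((0.8918753862380981, 0.08963052183389664), (0.08200494945049286, 0.1704876720905304), 0.25084996223449707)
[191  83   9  25 155] z 0.103 [0.884 0.297 0.1  ] ((0.8844245076179504, 0.29498180747032166), (0.06172867864370346, 0.021360816434025764), 0.7528454661369324)
[206 199  30  31 522] z 0.153 [0.531 0.217 0.15 ] ((0.5310468673706055, 0.21700669825077057), (0.04585199058055878, 0.05958477780222893), 60.00728225708008)
[267 206  26  23 485] z 0.158 [0.518 0.059 0.156] ((0.5181509256362915, 0.05946050584316254), (0.06012902408838272, 0.045436784625053406), 80.41339111328125)
[322 214  25  21 406] z 0.109 [ 0.499 -0.085  0.106] ((0.4994850158691406, -0.0847325399518013), (0.06026294454932213, 0.04505544528365135), 77.73706817626953)
[223 269  21  25 498] z 0.153 [0.355 0.185 0.15 ] ((0.35610124468803406, 0.18518826365470886), (0.043837472796440125, 0.05949966609477997), 89.52356719970703)
[274 268  30  29 440] z 0.153 [0.35  0.042 0.151] ((0.3499363362789154, 0.0421166755259037), (0.059748854488134384, 0.044622018933296204), 52.40975570678711)
```

View pics/topc.png

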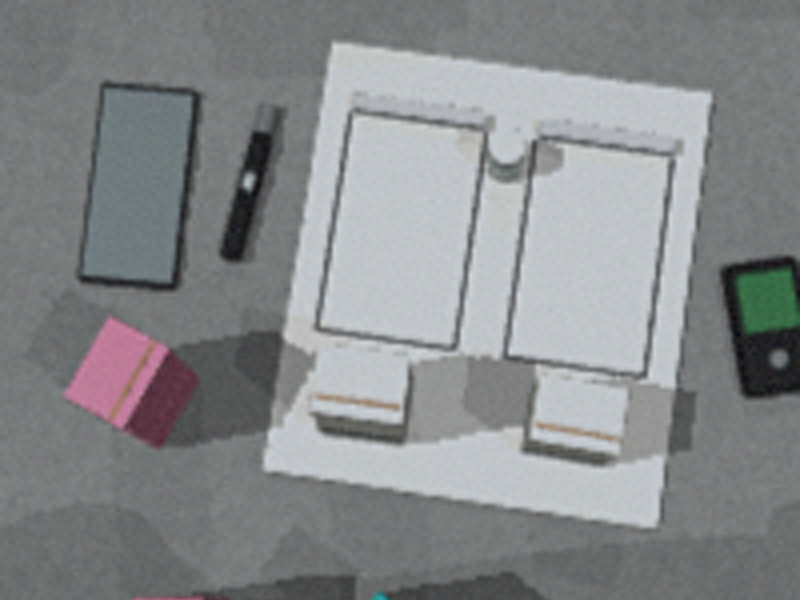

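View pics/scenec.png

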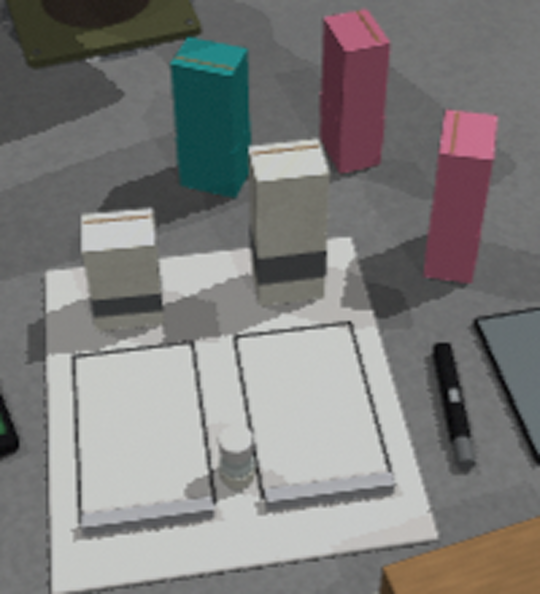

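The crop confirms it. The tall carton is in the left lane with its top at z≈0.156, against 0.106 for the shorter one, and both are white with a grey band. Next I'll fix the lane from its lines in the top crop and work out the approach.

```bash
python3 - <<'E'
from h import *
L={k:onplane("top",190+u/4,120+v/4,.006) for k,(u,v) in dict(bl=(317,328),br=(457,348),tl=(352,112),tr=(485,130)).items()}
for k in L: print(k,L[k].round(4))
a=[np.degrees(np.arctan2(*(L[t]-L[b])[[1,0]])) for t,b in(("tl","bl"),("tr","br"))];print("lane yaw",a)
th=np.radians(-9.7);e=np.array([np.cos(th),np.sin(th)]);n=np.array([-e[1],e[0]])
m=(L["bl"]+L["br"]+L["tl"]+L["tr"])[:2]/4
c=np.array([.518,.0595]);print("mid",m,"carton rel mid along/across",(c-m)@e,(c-m)@n, "side across",[(L[k][:2]-m)@n for k in L],[(L[k][:2]-m)@e for k in L])
s=r.state();y=s["orientation"][2]
R=cv2.Rodrigues(np.array([0,0,y]))[0]@np.diag([1,-1,-1])
tgt=np.append(c-.055*e,.225);print("target",tgt,"shift cm",R.T@(tgt-s["tcp_pos"])*100,"twist",np.degrees(y-th))
E
```

```text
bl [0.5799 0.0942 0.006 ]
br [ 0.5617 -0.0084  0.006 ]
tl [0.744  0.0643 0.006 ]
tr [ 0.7265 -0.0351  0.006 ]
lane yaw [np.float64(-10.324388535652123), np.float64(-9.199738643159192)]
mid [0.65303227 0.02876379] carton rel mid along/across -0.1382804983465245 0.00754528363013515 side across [np.float64(0.05220252398719774), np.float64(-0.05202231073186816), np.float64(0.05038480637339), np.float64(-0.0505650196287196)] [np.float64(-0.08313005643192), np.float64(-0.08371716064830638), np.float64(0.08366260364694596), np.float64(0.08318461343328032)]
target [0.46378631 0.06876692 0.225     ] shift cm [ 45.9058658  -55.41663071  -0.60353891] twist 29.85546134337726
```

>>> jog_arm --motion '[{"xyz": [2.3, -2.8, 0]}, {"xyz": [4.6, -5.6, 0]}, {"xyz": [6.9, -8.4, 0]}, {"xyz": [9.2, -11.2, 0]}, {"xyz": [11.5, -14, 0]}, {"xyz": [13.8, -16.8, 0]}, {"xyz": [16.1, -19.6, 0]}, {"xyz": [18.4, -22.4, 0]}]' --jaw 0.7

```text
invalid input
```

>>> jog_arm --motion '[{"xyz": [2.3, -2.8, 0]}, {"xyz": [4.6, -5.6, 0]}, {"xyz": [6.9, -8.4, 0]}, {"xyz": [9.2, -11.2, 0]}, {"xyz": [11.5, -14, 0]}, {"xyz": [13.8, -16.8, 0]}, {"xyz": [16.1, -19.6, 0]}, {"xyz": [18.4, -22.4, 0]}]'

```text
invalid input
```

>>> jog_arm --motion '[{"xyz": [2.3, -2.7, 0], "twist": 4}, {"xyz": [4.6, -5.4, 0], "twist": 8}, {"xyz": [6.9, -8.1, 0], "twist": 12}, {"xyz": [9.1, -10.6, 0], "twist": 16}, {"xyz": [9.1, -10.6, 0], "twist": 20}, {"xyz": [9.1, -10.6, 0], "twist": 25}, {"xyz": [9.1, -10.6, 0], "twist": 29.9}, {"xyz": [9.1, -10.6, 0], "twist": 29.9}]'

```text
clock: 0.77
tcp_pos: [0.2729, -0.4787, 0.2197]
orientation: [-3.141, 0.0, -0.171]
ft_force: [0.1, 0.1, -0.2]
opening: 0.0852
grasp_force: 0.0
```

>>> jog_arm --motion '[{"xyz": [0.6, -3.6, 0], "twist": 0}, {"xyz": [1.2, -7.2, 0], "twist": 0}, {"xyz": [1.8, -10.8, 0], "twist": 0}, {"xyz": [2.4, -14.4, 0], "twist": 0}, {"xyz": [3.0, -18.0, 0], "twist": 0}, {"xyz": [3.6, -21.6, 0], "twist": 0}, {"xyz": [4.2, -25.2, 0], "twist": 0}, {"xyz": [4.8, -28.8, 0], "twist": 0}]' --jaw 0.7 --newtons 40

```text
clock: 1.43
tcp_pos: [0.3689, -0.202, 0.2199]
orientation: [-3.142, -0.0, -0.169]
ft_force: [-0.4, -1.3, 0.7]
opening: 0.0258
grasp_force: 0.0
```

>>> jog_arm --motion '[{"xyz": [0.6, -3.6, 0], "twist": 0}, {"xyz": [1.2, -7.2, 0], "twist": 0}, {"xyz": [1.8, -10.8, 0], "twist": 0}, {"xyz": [2.4, -14.4, 0], "twist": 0}, {"xyz": [3.0, -18.0, 0], "twist": 0}, {"xyz": [3.6, -21.6, 0], "twist": 0}, {"xyz": [4.2, -25.2, 0], "twist": 0}, {"xyz": [4.8, -28.3, 0], "twist": 0}]'

```text
clock: 2.1
tcp_pos: [0.4642, 0.0694, 0.2199]
orientation: [-3.141, 0.0, -0.167]
ft_force: [0.7, -0.9, -0.0]
opening: 0.0258
grasp_force: 0.0
```

```bash
python3 - <<'E'
from h import *
p,d=eyes.snapshot("scene")
cv2.imwrite("pics/s1.png",cv2.resize(p[90:290,180:400,::-1],None,fx=2.7,fy=2.7)); print(r.state()["tcp_pos"])
E
```

```text
[0.46541666 0.07307687 0.21995564]
```

View pics/s1.png

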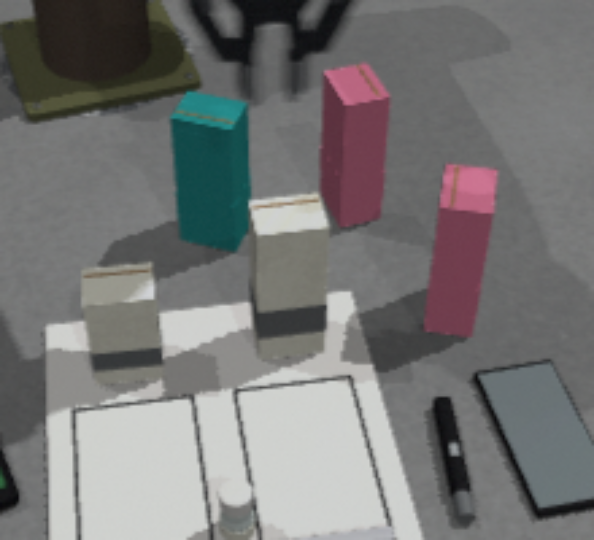

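The fingers are at crop (243–300, 90), behind and above the tall carton and in line with it, and the carton is undisturbed. I'll lower them behind its top and push.

>>> jog_arm --motion '[{"xyz": [0, 0.4, 2.1], "twist": 0}, {"xyz": [0, 0.4, 4.2], "twist": 0}, {"xyz": [0, 0.4, 6.2], "twist": 0}, {"xyz": [0, 0.4, 6.2], "twist": 0}, {"xyz": [0.5, 0.4, 6.2], "twist": 0}, {"xyz": [1.0, 0.4, 6.2], "twist": 0}, {"xyz": [1.5, 0.4, 6.2], "twist": 0}, {"xyz": [2.0, 0.4, 6.2], "twist": 0}]'

```text
clock: 2.82
tcp_pos: [0.4849, 0.0596, 0.1599]
orientation: [-3.141, -0.003, -0.17]
ft_force: [0.3, 0.1, -0.2]
opening: 0.0258
grasp_force: 0.0
```

>>> jog_arm --motion '[{"xyz": [0.5, 0, 0], "twist": 0}, {"xyz": [1.0, 0, 0], "twist": 0}, {"xyz": [1.5, 0, 0], "twist": 0}, {"xyz": [2.0, 0, 0], "twist": 0}, {"xyz": [2.5, 0, 0], "twist": 0}, {"xyz": [3.0, 0, 0], "twist": 0}, {"xyz": [3.3, 0, 0], "twist": 0}, {"xyz": [3.3, 0, 0], "twist": 0}]'

```text
clock: 3.48
tcp_pos: [0.5162, 0.0542, 0.1581]
orientation: [3.142, -0.0, -0.17]
ft_force: [0.4, 0.1, -0.5]
opening: 0.0256
grasp_force: 0.0
```

```bash
python3 - <<'E'
from h import *
p,d=eyes.snapshot("scene")
cv2.imwrite("pics/s2.png",cv2.resize(p[90:330,180:400,::-1],None,fx=2.4,fy=2.4)); print(r.state()["tcp_pos"])
E
```

```text
[0.51583572 0.05424488 0.15801126]
```

View pics/s2.png

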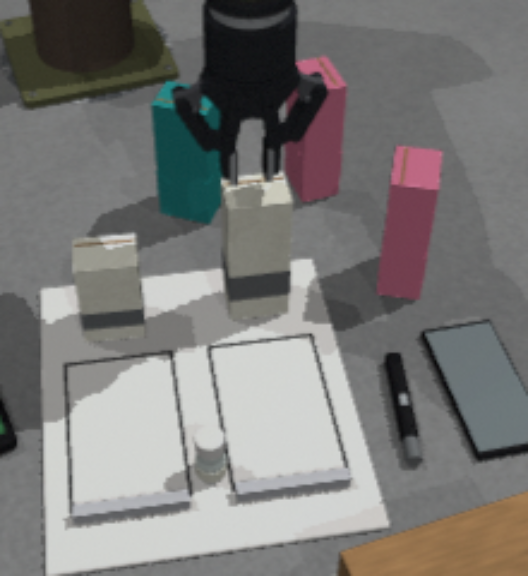

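The fingers are on the carton's back near its top at crop (255,180). It has begun to tilt, straight along the lane, so I'll keep pushing.

>>> jog_arm --motion '[{"xyz": [0.4, 0, 0], "twist": 0}, {"xyz": [0.8, 0, 0], "twist": 0}, {"xyz": [1.2, 0, 0], "twist": 0}, {"xyz": [1.6, 0, 0], "twist": 0}, {"xyz": [2.0, 0, 0], "twist": 0}, {"xyz": [2.0, 0, 0], "twist": 0}, {"xyz": [2.0, 0, 0], "twist": 0}, {"xyz": [2.0, 0, 0], "twist": 0}]'

```text
clock: 4.2
tcp_pos: [0.5353, 0.0509, 0.158]
orientation: [3.142, 0.0, -0.17]
ft_force: [0.1, -0.4, -0.8]
opening: 0.0258
grasp_force: 0.0
```

```bash
python3 - <<'E'
from h import *
p,d=eyes.snapshot("scene")
cv2.imwrite("pics/s3.png",cv2.resize(p[90:330,180:400,::-1],None,fx=2.4,fy=2.4)); print(r.state()["tcp_pos"])
E
```

```text
[0.5352343  0.05092131 0.15803426]
```

View pics/s3.png

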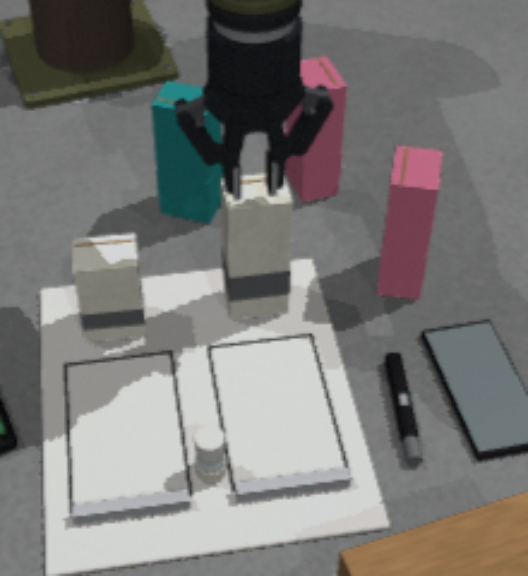

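The carton at crop (257,250) has not moved and the fingers seem to have passed over its top. I'll measure the fingertip and carton-top heights.

```bash
python3 - <<'E'
from h import *
p,d=eyes.snapshot("scene")
for cu,cv_ in [(238,185),(238,192),(238,197),(274,185),(274,195),(274,200),(256,190),(256,200),(256,230),(256,260),(285,190),(228,205)]:
    u=int(round(180+cu/2.4));v=int(round(90+cv_/2.4)); print(cu,cv_,p[v,u],unproj("scene",u,v,d[v,u]).round(3))
print(proj("scene",[.535,.051,.136])); 
E
```

```text
238 185 [63 63 65] [0.544 0.031 0.189]
238 192 [64 64 66] [0.543 0.031 0.18 ]
238 197 [84 84 86] [0.543 0.031 0.174]
274 185 [86 88 89] [0.55  0.063 0.184]
274 195 [143 144 140] [0.548 0.064 0.171]
274 200 [206 206 194] [0.537 0.068 0.155]
256 190 [209 209 196] [0.519 0.058 0.156]
256 200 [149 149 138] [0.532 0.053 0.156]
256 230 [123 122 113] [0.539 0.051 0.124]
256 260 [124 123 115] [0.542 0.05  0.089]
285 190 [211 213 209] [0.527 0.083 0.155]
228 205 [146 146 135] [0.531 0.026 0.157]
[286.40484073 180.84789048]
```

The tips end at about z=0.17, clear above the carton top at 0.156. I'll back off, go 3.5 cm lower and push again.

>>> jog_arm --motion '[{"xyz": [-2, 0, 0], "twist": 0}, {"xyz": [-4.5, 0, 0], "twist": 0}, {"xyz": [-7, -0.5, 0], "twist": 0}, {"xyz": [-7, -0.5, 0], "twist": 0}, {"xyz": [-7, -0.5, 1.8], "twist": 0}, {"xyz": [-7, -0.5, 3.5], "twist": 0}, {"xyz": [-7, -0.5, 3.5], "twist": 0}, {"xyz": [-7, -0.5, 3.5], "twist": 0}]'

```text
clock: 4.97
tcp_pos: [0.4667, 0.0676, 0.1224]
orientation: [3.141, 0.002, -0.17]
ft_force: [0.5, 0.7, 1.1]
opening: 0.0257
grasp_force: 0.0
```

>>> jog_arm --motion '[{"xyz": [0.5, 0, 0], "twist": 0}, {"xyz": [1.0, 0, 0], "twist": 0}, {"xyz": [1.5, 0, 0], "twist": 0}, {"xyz": [2.0, 0, 0], "twist": 0}, {"xyz": [2.4, 0, 0], "twist": 0}, {"xyz": [2.8, 0, 0], "twist": 0}, {"xyz": [3.2, 0, 0], "twist": 0}, {"xyz": [3.2, 0, 0], "twist": 0}]'

```text
clock: 5.63
tcp_pos: [0.4995, 0.0621, 0.1232]
orientation: [3.142, -0.0, -0.17]
ft_force: [-0.2, 0.1, -0.1]
opening: 0.0258
grasp_force: 0.0
```

```bash
python3 - <<'E'
from h import *
p,d=eyes.snapshot("scene")
cv2.imwrite("pics/s4.png",cv2.resize(p[90:330,180:400,::-1],None,fx=2.4,fy=2.4)); print(r.state()["tcp_pos"])
for cu,cv_ in [(256,190),(256,200),(256,230),(256,260),(256,280)]:
    u=int(round(180+cu/2.4));v=int(round(90+cv_/2.4)); print(cu,cv_,p[v,u],unproj("scene",u,v,d[v,u]).round(3))
E
```

```text
[0.49904676 0.06218174 0.12305926]
256 190 [130 109  85] [0.521 0.057 0.158]
256 200 [209 212 209] [0.533 0.053 0.157]
256 230 [115 114 107] [0.55  0.047 0.135]
256 260 [118 117 108] [0.55  0.047 0.097]
256 280 [52 54 55] [0.546 0.049 0.064]
```

The front face is starting to lean, so I'll carry on.

>>> jog_arm --motion '[{"xyz": [0.4, 0, 0], "twist": 0}, {"xyz": [0.8, 0, 0], "twist": 0}, {"xyz": [1.2, 0, 0], "twist": 0}, {"xyz": [1.6, 0, 0], "twist": 0}, {"xyz": [2.0, 0, 0], "twist": 0}, {"xyz": [2.4, 0, 0], "twist": 0}, {"xyz": [2.4, 0, 0], "twist": 0}, {"xyz": [2.4, 0, 0], "twist": 0}]'

```text
clock: 6.35
tcp_pos: [0.5226, 0.0582, 0.1231]
orientation: [-3.142, 0.0, -0.17]
ft_force: [-1.0, 0.3, -0.5]
opening: 0.0261
grasp_force: 0.0
```

```bash
python3 - <<'E'
from h import *
p,d=eyes.snapshot("scene")
cv2.imwrite("pics/s5.png",cv2.resize(p[90:330,180:400,::-1],None,fx=2.4,fy=2.4)); print(r.state()["tcp_pos"])
for cu,cv_ in [(256,200),(256,230),(256,260),(256,280)]:
    u=int(round(180+cu/2.4));v=int(round(90+cv_/2.4)); print(cu,cv_,p[v,u],unproj("scene",u,v,d[v,u]).round(3))
E
```

```text
[0.52240913 0.05817123 0.12303906]
256 200 [82 82 82] [0.366 0.113 0.002]
256 230 [212 215 210] [0.573 0.039 0.158]
256 260 [173 174 167] [0.595 0.031 0.145]
256 280 [103 102  95] [0.58  0.037 0.101]
```

View pics/s5.png

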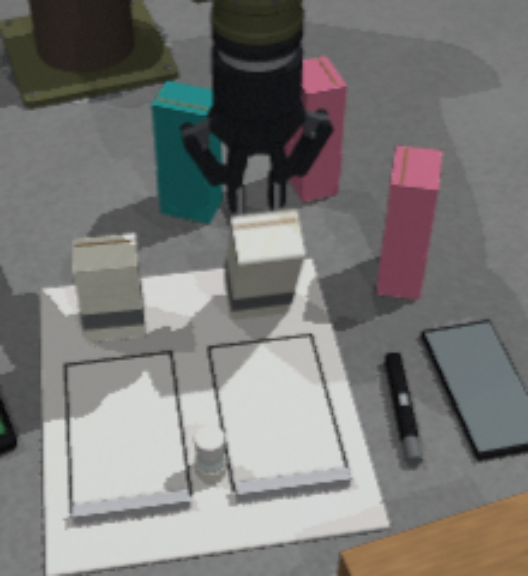

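The carton at crop (265,260) is leaning well forward and straight down the lane. It is close to its tipping point, so I'll keep pushing.

>>> jog_arm --motion '[{"xyz": [0.4, 0, 0], "twist": 0}, {"xyz": [0.8, 0, 0], "twist": 0}, {"xyz": [1.2, 0, 0], "twist": 0}, {"xyz": [1.6, 0, 0], "twist": 0}, {"xyz": [1.8, 0, 0], "twist": 0}, {"xyz": [1.8, 0, 0], "twist": 0}, {"xyz": [1.8, 0, 0], "twist": 0}, {"xyz": [1.8, 0, 0], "twist": 0}]'

```text
clock: 7.07
tcp_pos: [0.54, 0.0552, 0.123]
orientation: [3.142, 0.0, -0.17]
ft_force: [0.1, -0.7, 0.5]
opening: 0.0251
grasp_force: 0.0
```

```bash
cat >> h.py <<'E'
def lying(show=True):
    p,d=eyes.snapshot("scene"); K,R,t=cal("scene")
    v,u=np.mgrid[:420,:560]; P=np.stack([u,v,np.ones_like(u)],-1)@np.linalg.inv(K).T*d[...,None]; W=(P-t)@R
    th=np.radians(-9.7);e=np.array([np.cos(th),np.sin(th)]);n=np.array([-e[1],e[0]]);m0=np.array([.653,.0288])
    a=(W[...,:2]-m0)@e; b=(W[...,:2]-m0)@n
    k=(abs(W[...,2]-.051)<.008)&(a>-.14)&(a<.1)&(abs(b)<.055)&(d>0)
    print("n",k.sum(),"z",np.median(W[...,2][k]))
    q=np.stack([a[k],b[k]],1).astype(np.float32)
    print("lane frame along(bar +.083) / across:",cv2.minAreaRect(q),np.percentile(q,[1,99],axis=0))
    print("max z in lane",np.percentile(W[...,2][(a>-.07)&(a<.08)&(abs(b)<.04)&(d>0)],99))
    return p
E
python3 - <<'E'
from h import *
lying(); s=r.state(); print(s["tcp_pos"],s["clock"])
E
```

```text
n 1465 z 0.050859265335484745
lane frame along(bar +.083) / across: ((-0.0377318412065506, 0.004357174038887024), (0.15218059718608856, 0.060775790363550186), 0.37020593881607056) [[-0.11115979 -0.0255416 ]
 [ 0.03667615  0.03387799]]
max z in lane 0.4224042966525609
[0.54002266 0.05517997 0.12305562] 7.1167
```

It has fallen flat. In the lane frame it lies from −0.113 to +0.038, 4 mm off the middle and 0.4° skewed, so about 45 mm short of the bar. Next I'll back off and go down behind the foot end.

>>> jog_arm --motion '[{"xyz": [-1.5, 0.2, 0], "twist": 0}, {"xyz": [-3.2, 0.2, 0], "twist": 0}, {"xyz": [-3.2, 0.2, 0], "twist": 0}, {"xyz": [-3.2, 0.2, 2.5], "twist": 0}, {"xyz": [-3.2, 0.2, 5], "twist": 0}, {"xyz": [-3.2, 0.2, 7.5], "twist": 0}, {"xyz": [-3.2, 0.2, 7.5], "twist": 0}, {"xyz": [-3.2, 0.2, 7.5], "twist": 0}]'

```text
clock: 7.78
tcp_pos: [0.5073, 0.0585, 0.047]
orientation: [3.141, 0.003, -0.17]
ft_force: [0.2, 0.1, 1.0]
opening: 0.0256
grasp_force: 0.0
```

```bash
python3 - <<'E'
from h import *
p=lying(); print(r.state()["tcp_pos"])
cv2.imwrite("pics/s6.png",cv2.resize(p[110:330,180:400,::-1],None,fx=2.7,fy=2.7))
E
```

```text
n 1461 z 0.05093539728506539
lane frame along(bar +.083) / across: ((-0.03777309134602547, 0.004224158823490143), (0.061189666390419006, 0.1510457545518875), 89.81239318847656) [[-0.11147229 -0.02550552]
 [ 0.0367581   0.03403366]]
max z in lane 0.0533506333575118
[0.5088527  0.05856869 0.04869379]
```

View pics/s6.png

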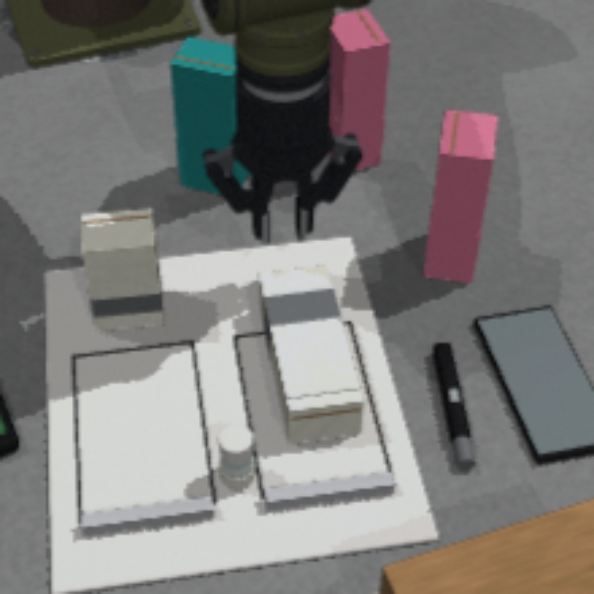

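The carton lies flat in the left lane with its top end at crop (320,425), and the fingers at (285,235) are behind its foot. The other objects have not moved. I'll go down the last bit and push by the foot end.

>>> jog_arm --motion '[{"xyz": [0, 0, 1.3], "twist": 0}, {"xyz": [0, 0, 2.5], "twist": 0}, {"xyz": [0, 0, 2.5], "twist": 0}, {"xyz": [0.5, 0, 2.5], "twist": 0}, {"xyz": [1.0, 0, 2.5], "twist": 0}, {"xyz": [1.5, 0, 2.5], "twist": 0}, {"xyz": [2.0, 0, 2.5], "twist": 0}, {"xyz": [2.3, 0, 2.5], "twist": 0}]'

```text
clock: 8.5
tcp_pos: [0.532, 0.0546, 0.0238]
orientation: [-3.141, -0.001, -0.17]
ft_force: [-2.5, -0.4, 1.6]
opening: 0.0259
grasp_force: 1.1
```

>>> jog_arm --motion '[{"xyz": [0.4, 0, 0], "twist": 0}, {"xyz": [0.8, 0, 0], "twist": 0}, {"xyz": [1.2, 0, 0], "twist": 0}, {"xyz": [1.6, 0, 0], "twist": 0}, {"xyz": [2.0, 0, 0], "twist": 0}, {"xyz": [2.4, 0, 0], "twist": 0}, {"xyz": [2.8, 0, 0], "twist": 0}, {"xyz": [3.0, 0, 0], "twist": 0}]'

```text
clock: 9.17
tcp_pos: [0.5612, 0.0495, 0.0231]
orientation: [-3.142, -0.001, -0.17]
ft_force: [-1.9, 0.6, 2.2]
opening: 0.0258
grasp_force: 1.1
```

```bash
python3 - <<'E'
from h import *
p=lying(); print(r.state()["tcp_pos"],r.state()["ft_force"])
E
```

```text
n 1615 z 0.05087376212412184
lane frame along(bar +.083) / across: ((-0.015766136348247528, 0.004002956673502922), (0.17064309120178223, 0.06102243438363075), 0.05642712861299515) [[-0.08711326 -0.02593712]
 [ 0.06753179  0.03339573]]
max z in lane 0.3416704967008573
[0.56136748 0.04943986 0.0231419 ] [-0.01519768 -0.49084509 -0.02607857]
```

>>> jog_arm --motion '[{"xyz": [0.4, 0, 0], "twist": 0}, {"xyz": [0.7, 0, 0], "twist": 0}, {"xyz": [0.9, 0, 0], "twist": 0}, {"xyz": [1.0, 0, 0], "twist": 0}, {"xyz": [1.1, 0, 0], "twist": 0}, {"xyz": [1.2, 0, 0], "twist": 0}]'

```text
clock: 9.72
tcp_pos: [0.5723, 0.0476, 0.023]
orientation: [3.142, 0.0, -0.17]
ft_force: [-0.8, 0.3, -0.5]
opening: 0.0254
grasp_force: 0.5
```

>>> jog_arm --motion '[{"xyz": [0.1, 0, 0], "twist": 0}, {"xyz": [0.2, 0, 0], "twist": 0}]'

```text
clock: 9.88
tcp_pos: [0.5743, 0.0472, 0.023]
orientation: [3.142, 0.0, -0.17]
ft_force: [-0.7, 0.4, -0.6]
opening: 0.0254
grasp_force: 0.4
```

>>> jog_arm --motion '[{"xyz": [0.1, 0, 0], "twist": 0}, {"xyz": [0.2, 0, 0], "twist": 0}]'

```text
clock: 10.05
tcp_pos: [0.5763, 0.0469, 0.0231]
orientation: [3.142, 0.0, -0.17]
ft_force: [-1.3, 0.2, -0.8]
opening: 0.0256
grasp_force: 0.4
```

>>> jog_arm --motion '[{"xyz": [0.1, 0, 0], "twist": 0}, {"xyz": [0.2, 0, 0], "twist": 0}]'

```text
clock: 10.22
tcp_pos: [0.5765, 0.0469, 0.0231]
orientation: [3.141, 0.005, -0.17]
ft_force: [-9.2, 0.8, 8.8]
opening: 0.0257
grasp_force: 5.4
```

The force rose to 9 N and the motion stopped, so the top end is against the bar. I'll back off gently, rise, and check.

>>> jog_arm --motion '[{"xyz": [-0.1, 0, 0], "twist": 0}, {"xyz": [-0.3, 0, 0], "twist": 0}, {"xyz": [-0.8, 0, 0], "twist": 0}, {"xyz": [-2, 0, 0], "twist": 0}, {"xyz": [-4, 0, 0], "twist": 0}, {"xyz": [-4, 0, -4], "twist": 0}, {"xyz": [-4, 0, -8], "twist": 0}, {"xyz": [-4, 0, -12], "twist": 0}]'

```text
clock: 10.88
tcp_pos: [0.5375, 0.0534, 0.1435]
orientation: [3.141, 0.001, -0.17]
ft_force: [1.0, 0.1, 0.8]
opening: 0.0253
grasp_force: 0.0
```

```bash
python3 - <<'E'
from h import *
p=lying(); print(r.state()["tcp_pos"],r.state()["ft_force"])
cv2.imwrite("pics/s7.png",cv2.resize(p[140:330,190:390,::-1],None,fx=3,fy=3))
E
```

```text
n 1623 z 0.050912380705178464
lane frame along(bar +.083) / across: ((0.007519587874412537, 0.004041509702801704), (0.15348026156425476, 0.06092100962996483), 0.04775693267583847) [[-0.06486956 -0.02581264]
 [ 0.08307299  0.03334251]]
max z in lane 0.43667355595299506
[0.54369269 0.05345521 0.15449682] [4.10741338 0.43067947 5.99145286]
```

View pics/s7.png

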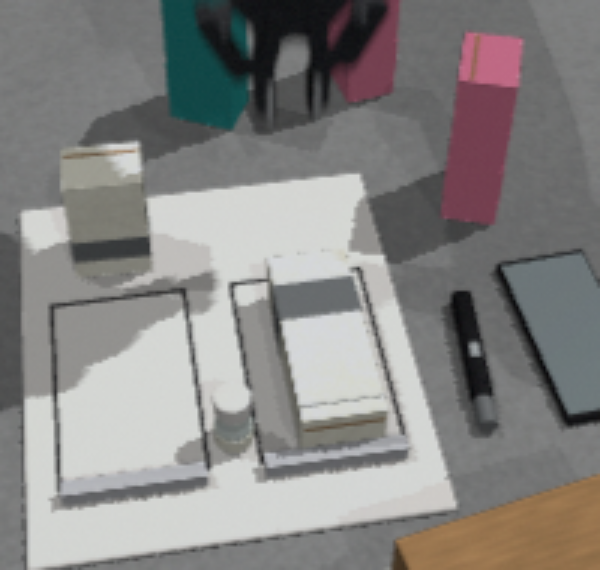

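The carton lies flat between the side lines. Its top end, at crop (343,440), is at the bar, measured at +0.084 against the bar at 0.083. The short carton and the bystanders in view stand as before, and the robot is clear.

>>> jog_arm --motion '[{"xyz": [0, 0, 0], "twist": 0}, {"xyz": [0, 0, 0], "twist": 0}, {"xyz": [0, 0, 0], "twist": 0}, {"xyz": [0, 0, 0], "twist": 0}]'

```text
clock: 11.27
tcp_pos: [0.5376, 0.0533, 0.141]
orientation: [3.141, 0.003, -0.17]
ft_force: [0.7, 0.5, 0.2]
opening: 0.0256
grasp_force: 0.0
```

```bash
python3 -c "
from h import *
print(ticket.finish_job())"
```

```text
the job is handed in; nothing more can be done
None
```

I pushed the taller carton over and slid it along by its foot end until its top end met the stop bar of the left lane; it lies flat between the side lines, the short carton still stands, nothing else seen moved, and I handed the job in at about 11 s.

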